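# Load the guarded board tester

## Robot

A 6-joint arm with a two-finger parallel gripper is mounted at the origin on the work surface. World frame = base frame: x ahead of the robot, y to its left, z up, the work surface at z = 0. Lengths are in m, angles in rad, forces in N, time in s.
With the tool pointing down it reaches from about 0.325 to 0.85 m from the base axis. Payload 15.5 kg.
Tool frame: the origin (TCP) lies on the centre line of the jaws, within the pads' length; the fingertips stand 19 mm ahead of it and the grasp point (between the pads) is the TCP (arm.tip_reach is the z of the fingertips in the tool frame, in m); z points along the fingers, y is the line along which they close (so a half turn about z gives the same grasp; the last joint's range is limited). The gripper opens to 91 mm and grips with 3 to 60 N. Pads are 32 mm wide; open, the fingers measure 118 mm over their backs; the gripper's body (76 mm by 178 mm) begins 60 mm behind the grasp point.
Start: joints at [-1.433, 0.494, 1.345, -0, 1.302, -0.096], TCP at [0.144, -0.608, 0.233] pointing down, gripper open.
Joint ranges: [-2.91, 2.91], [-0.82, 2.16], [0.22, 2.67], [-1.22, 4.37], [0.12, 2.79], [-3.08, 3.08]. Speed limits (rad/s): [1.89, 1.89, 2.57, 3.01, 3.01, 3.01].

## Interface

Orientations are given as a unit quaternion [x, y, z, w].
In Python, from cell import arm gives the robot as it stands. The module is installed in compiled form; this text tells all that it offers. Calls block until the motion is done:
- arm.move_to(position, orientation): joint-space move of the TCP to a pose.
- arm.movel(position, attitude=None, feed=0.15): straight line of the TCP; attitude=None keeps the orientation; feed is the mean speed in m/s.
- arm.move_joints(angles): joint-space move.
- arm.release() and arm.clamp(squeeze=None): open the fingers fully, or close them until they stop; squeeze is the grip in N (None keeps the last).
- arm.pause(seconds).
- arm.inverse_kinematics(position, orientation): joint angles nearest the present ones, or None.
- arm.observe(): the state.
- arm.capture(name): name is "scene" or "side" or "wrist"; returns (picture, depth): 420x560x3 uint8, red, green, blue; 420x560 float32, m along the optical axis (not along the pixel's ray), 0 where there is no reading.
- arm.camera_params(name): a dict with "fx", "fy", "cx", "cy" (pixels), "k1" (the pictures are not rectified: a ray, as slopes to the right and down, at radius r is drawn at 1 + k1 r^2 times it, then the intrinsics apply), "world_to_cam" (4x4, takes a point from world to camera coordinates); the wrist camera has in their place "mount" (4x4, takes a point from camera to tool coordinates, whose origin is the TCP and whose axes are the flange's). Camera axes: x right, y up, looking along -z (the intrinsics and any distortion apply to the point x, -y, -z); pixel columns grow to the right and rows downward; lengths in m; the calibration is good to about 2 mm. A picture is of the moment at which its call begins: read the wrist's pose just before it. camera_params takes no time and is no camera call.
A pose or a line that the arm cannot do raises arm.MotionError and nothing moves.
- arm.hand_in(): hands the job in; it is judged then, once.
Trained networks look in the newest picture that a camera, given by its name, has taken for a name from the list of things; names that differ only in an ending like _2 or _b are one class to them, and where a whole thing is asked for, a point or a joint stands for the part that bears it (a point fixed in the world has none). Each returns a list of dicts, best first, with "conf" (0 to 1); they miss things now and then, are a little off and sometimes report something else, mostly with a low value. They report only what shows in the picture. A call takes as long as a camera call.
- arm.trace(camera, name): "region" (420x560 bool, what is visible of it) and "bbox" ([left, top, width, height] in pixels, round what is visible of it).
The state is a dict: "t": time; "qpos": joint angles; "dq": joint speeds; "tau": joint torques, N m; "tcp_pos": TCP position; "ee_rot": TCP orientation; "contact_force": force on the tool from outside, world axes, zero at the start; "torque": the same for the moment, N m; "width": finger opening in m; "finger_force": force on a finger pad.
Only numpy, scipy, OpenCV 4.12 (cv2) and the standard library are available. Lean on these libraries where they do the work, as an engineer would, in place of code of your own. Each camera call takes 0.05 s, during which the arm holds its last target. There are 200 camera calls.

## Task

Load the board tester: push the circuit-board carrier along its track until it is fully home against the end stop, and after that reach down through the window of the white guard and press the lever inside all the way down. Push and press only: do not lift or tip the carrier, never touch the guard with any part of the robot, and leave the other things on the bench where they are. Finish with the arm clear.

Things in the scene. Friction and masses are not known exactly. Their poses are not given: they have to be found in the camera images.
- tester: Board tester fixed to the bench. Origin on the bench top under the window's centre; z up, y along the track towards the end stop (about the robot's left), x away from the robot. Base plate 190 (x) by 440 (y) by 10 mm, y = -320 to +120; two rails along y at x = +-52 to 62, tops at z = 18; white box behind the guard, x = 96 to 171, y = +-75, 85 mm high.
- carrier: Loose black carrier with a green circuit board, 0.25 to 0.5 kg, lying on the base plate between the rails (2 mm play each side). 100 (x) by 240 (y, along the track) by 12 mm thick. Origin at the centre of its underside, axes as the tester's. Starts 60 to 100 mm short of the stop; fully home its front end meets the stop, origin at tester y = -20, z = 10 mm.
- guard: White sheet-metal hood over the track, fixed to the tester, same origin and axes. Flat top 4 mm thick, top face at z = 116, x = -90 to +92, y = +-75 mm; corner posts 10 mm square; sheets at x = -88 and +90 from z = 63 up. Open at both y ends, where the carrier passes under. Window in the top 90 (x) by 100 mm (y), centred on x = y = 0. Not to be touched.
- window (a point): Centre of the guard's window, at the level of the top face (116 mm above the bench).
- lever (a joint): Lever under the window, rad: 0 fully raised, 0.32 fully down on its stop; starts at 0 to 0.08. Steel arm hinged about a line along tester y at x = +81, z = 75 mm, pointing to -x, with a grey paddle 28 (x) by 36 (y) by 6 mm at its end and a rubber-footed stem below that comes down on the board. Takes about 6 N on the paddle to move; stays where it is left.
- paddle (a point): Centre of the paddle's upper face. Raised about 103 mm above the bench at x = +5 mm of the tester; fully down 78 mm above the bench (38 mm below the guard's top face) at x = 0, y = 0, the face then level.
- stop (a point): Middle of the stopping face of the dark steel end stop across the track's +y end: tester x = 0, y = +100, z = 20 mm. The stop is 36 mm high above the bench, 104 mm wide.
- carrier_rear (a point): Middle of the carrier's flat rear (-y) face, 120 mm behind its origin and 16 mm above its underside. An upright tab, 44 wide (x), 12 thick and 32 mm high from the underside, is flush with this face. The track behind it is free for a fingertip. Fully home this face is at tester y = -140 mm.
- screwdriver: Bystander: loose screwdriver lying on the bench on the robot's side of the track, 170 mm long; origin under its middle. Leave it.
- flux_jar: Bystander: small amber jar with black cap, 44 mm across, 50 mm high, beyond the track; origin under its centre. Leave it.
- solder_reel: Bystander: steel-grey reel, 56 mm across, 40 mm high, beyond the track; origin under its centre. Leave it.
- spare_board: Bystander: spare green circuit board 50 by 70 by 4.5 mm lying on the bench on the robot's side; origin under its centre. Leave it.
- parts_bin: Bystander: grey open bin 100 by 75 by 45 mm past the end of the track; origin under its centre. Leave it.
- mug: Bystander: white mug, 76 mm across, 90 mm high, beyond the tester; origin under its centre. Leave it.
- multimeter: Bystander: black multimeter 75 by 150 by 36 mm lying flat across the near (-y) end of the track, just behind it; origin under its centre. Leave it.

How it is judged:
By the outcome, as a careful person would: the job done as asked, in the order asked, and still so for the second after the job is handed in, with the robot touching nothing.
It also fails if it takes over 45 s, if anything falls off the work surface, if the arm or the gripper's body presses on something with over 40 N, if the wrist force passes 120 N, or if a joint passes its speed limit or range.

## Working session

There is one attempt and no reset: what is moved stays moved. The work goes in short steps, each a Python script; the robot and the scene stay as the last script left them, time stands still between calls to the robot, and variables do not carry over. Pictures are saved under pics/ and viewed, at most 10 in all, crops included, and the job is handed in when it is done.

```bash
mkdir -p pics; cat > h.py <<'E'
from cell import arm
import numpy as np, cv2
from scipy.spatial.transform import Rotation as R
def cap(n):
    s=arm.observe(); p,d=arm.capture(n); c=arm.camera_params(n)
    if n=="wrist":
        T=np.eye(4);T[:3,:3]=R.from_quat(s["ee_rot"]).as_matrix();T[:3,3]=s["tcp_pos"]
        C=T@np.array(c["mount"])
    else: C=np.linalg.inv(np.array(c["world_to_cam"]))
    return p,d,c,C
def cloud(d,c,C):
    v,u=np.mgrid[0:420,0:560].astype(float)
    x=(u-c["cx"])/c["fx"];y=(v-c["cy"])/c["fy"]
    X,Y=x.copy(),y.copy()
    for _ in range(8):
        f=1+c["k1"]*(X*X+Y*Y);X=x/f;Y=y/f
    P=np.stack([X*d,-Y*d,-d,np.ones_like(d)],-1)@C.T
    P=P[...,:3];P[d==0]=np.nan
    return P
E
python3 - <<'E'
from h import *
for n in("scene","side"):
    p,d,c,C=cap(n);cv2.imwrite(f"pics/{n}0.png",p[...,::-1])
    P=cloud(d,c,C);np.save(n+"0.npy",P)
    print(n,C[:3,3].round(3))
    for k in("guard","carrier","lever","tester","carrier_rear","multimeter","screwdriver","spare_board","parts_bin","mug","flux_jar","solder_reel"):
        for r in arm.trace(n,k)[:1]:
            m=r["region"];q=P[m];print(k,round(r["conf"],2),r["bbox"],np.nanpercentile(q,[2,50,98],axis=0).round(3).tolist())
            np.save(f"{n}_{k}.npy",m)
print(arm.observe())
E
```

```text
scene [1.434 0.113 0.791]
guard 0.71 [272.9, 167.2, 76.1, 65.2] [[0.372, 0.063, 0.006], [0.562, 0.142, 0.117], [0.616, 0.223, 0.12]]
carrier 0.79 [214.2, 192.7, 61.1, 36.8] [[0.44, -0.086, 0.017], [0.5, -0.018, 0.024], [0.547, 0.047, 0.043]]
lever 0.7 [304.6, 191.7, 18.0, 11.9] [[0.504, 0.127, 0.095], [0.52, 0.145, 0.1], [0.532, 0.161, 0.104]]
tester 0.95 [173.5, 163.0, 186.6, 116.8] [[0.4, -0.162, 0.007], [0.58, 0.11, 0.067], [0.693, 0.247, 0.119]]
carrier_rear 0.97 [215.6, 197.7, 60.4, 30.2] [[0.442, -0.084, 0.019], [0.5, -0.019, 0.025], [0.545, 0.046, 0.043]]
multimeter 0.66 [145.8, 168.1, 40.4, 42.9] [[0.353, -0.287, 0.007], [0.441, -0.236, 0.037], [0.495, -0.195, 0.047]]
screwdriver 0.3 [195.4, 231.7, 19.1, 29.4] [[0.621, -0.117, 0.004], [0.65, -0.096, 0.039], [0.658, -0.078, 0.053]]
spare_board 0.66 [173.6, 163.6, 187.5, 115.5] [[0.392, -0.161, 0.002], [0.578, 0.111, 0.06], [0.693, 0.248, 0.119]]
parts_bin 0.79 [378.4, 211.7, 40.5, 40.2] [[0.48, 0.31, 0.004], [0.532, 0.354, 0.028], [0.594, 0.394, 0.048]]
mug 0.77 [351.2, 232.7, 52.8, 51.6] [[0.631, 0.24, 0.005], [0.691, 0.28, 0
[... 1604 characters left out ...]
76, 0.009, 0.041]]
{'t': 1.3, 'qpos': array([-1.43347732e+00,  4.93608077e-01,  1.34555105e+00,  3.58602884e-05,
        1.30251696e+00, -9.54983508e-02]), 'dq': array([-0.00060342, -0.00030644,  0.0006558 , -0.0006526 ,  0.00065906,
       -0.00014966]), 'tau': array([ 2.77292565e-03, -8.78685951e+01, -3.82249081e+01,  7.07640499e-02,
        4.43339674e-02, -2.70082563e-05]), 'tcp_pos': array([ 0.14421094, -0.60810274,  0.23289262]), 'ee_rot': array([ 9.93232709e-01,  1.16141225e-01,  1.64125101e-05, -4.20700369e-05]), 'contact_force': array([-0.42894083,  0.88791229,  0.25279406]), 'torque': array([-0.04747941, -0.0001887 ,  0.02901613]), 'finger_force': 0.0, 'width': 0.09128934425683297}
```

View pics/scene0.png

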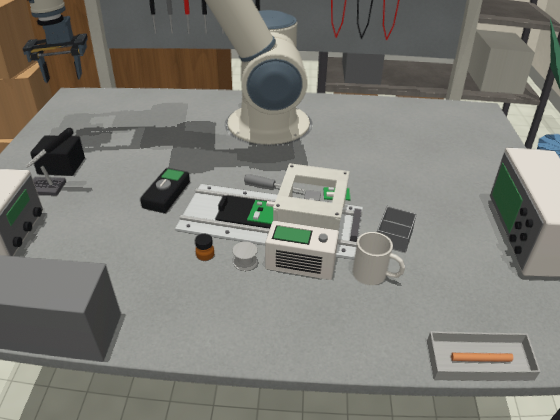

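View pics/side0.png

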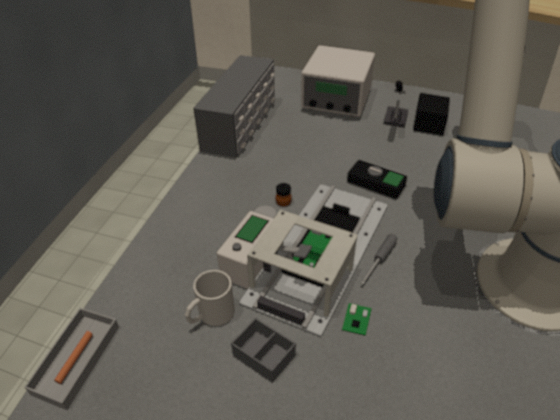

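The scene view shows the carrier tab at about (222,203), the guard window at about (313,188) and the white box in front of it. The side view shows the paddle at about (300,250) and the stop at (281,310). Next I'll fit the tester's pose and check it from above with the wrist camera.

```bash
cat >> h.py <<'E'
def fit_guard(P,zlo=.110,zhi=.123):
    m=(abs(P[...,2]-(zlo+zhi)/2)<(zhi-zlo)/2)&(P[...,0]>.38)&(P[...,0]<.65)&(P[...,1]>.03)&(P[...,1]<.26)
    q=P[m][:,:2].astype(np.float32)
    (c,s,a)=cv2.minAreaRect(q)
    return np.array(c),s,a,len(q),np.median(P[m][:,2])
E
python3 - <<'E'
from h import *
for n in("scene","side"):
    print(n,fit_guard(np.load(n+"0.npy")))
print(arm.camera_params("wrist"))
arm.clamp(10)
a=np.deg2rad(0)
# tool x along world +y, z down
q=R.from_matrix(np.array([[0,1,0],[1,0,0],[0,0,-1]]).T).as_quat()
for t in ([0.5,0.02,0.42],):
    print(arm.inverse_kinematics(t,q), arm.inverse_kinematics(t,R.from_matrix(np.array([[0,-1,0],[-1,0,0],[0,0,-1]]).T).as_quat()))
arm.move_to([0.5,0.02,0.42],q)
p,d,c,C=cap("wrist");cv2.imwrite("pics/w1.png",p[...,::-1]);P=cloud(d,c,C);np.save("w1.npy",P)
print(C[:3,3],fit_guard(P))
for k in("guard","carrier","lever","carrier_rear","multimeter"):
    for r in arm.trace("wrist",k)[:1]:
        print(k,round(r["conf"],2),r["bbox"],np.nanpercentile(P[r["region"]],[2,50,98],axis=0).round(3).tolist())
        np.save(f"w1_{k}.npy",r["region"])
s=arm.observe();print(s["t"],s["qpos"],s["contact_force"],s["width"])
E
```

```text
scene (array([0.51673704, 0.14388987]), (0.15133771300315857, 0.1891782134771347), 81.31439971923828, 2278, np.float64(0.11749609323522775))
side (array([0.514808 , 0.1456978]), (0.15381494164466858, 0.18424177169799805), 81.38414764404297, 3305, np.float64(0.11509629823866807))
{'fx': 331.1408391966791, 'fy': 331.1408391966791, 'cx': 278.31615361665104, 'cy': 206.25553963507957, 'k1': 0.0251299282123646, 'mount': array([[ 7.26133753e-04,  9.60046716e-01,  2.79838840e-01,
         7.96794730e-02],
       [ 9.99999697e-01, -7.75161977e-04,  6.45306302e-05,
         1.45657883e-03],
       [ 2.78872848e-04,  2.79838708e-01, -9.60046988e-01,
        -1.51557793e-01],
       [ 0.00000000e+00,  0.00000000e+00,  0.00000000e+00,
         1.00000000e+00]])}
[-7.94094823e-02  1.76964161e-01  1.32304680e+00 -4.44089210e-16
  1.64158169e+00 -7.94094823e-02] [-7.94094823e-02  1.76964161e-01  1.32304680e+00 -4.44089210e-16
  1.64158169e+00  3.06218317e+00]
[0.50078062 0.09751025 0.5713373 ] (array([0.51719213, 0.14315423]), (0.150868758559227, 0.1849094182252884), 81.33463287353516, 12238, np.float64(0.11588176980861567))
guard 0.92 [215.5, 0.0, 155.8, 143.1] [[0.427, 0.066, 0.114], [0.519, 0.152, 0.116], [0.608, 0.219, 0.118]]
lever 0.59 [278.9, 56.1, 44.5, 34.7] [[0.505, 0.126, 0.022], [0.525, 0.14, 0.097], [0.561, 0.158, 0.102]]
carrier_rear 0.77 [240.9, 68.5, 76.7, 155.2] [[0.444, -0.079, 0.02], [0.495, 0.021, 0.024], [0.553, 0.147, 0.041]]
multimeter 0.6 [343.4, 208.6, 31.7, 35.7] [[0.616, -0.114, 0.007], [0.632, -0.092, 0.049], [0.654, -0.078, 0.051]]
5.6 [-7.97939197e-02  1.77092131e-01  1.32303316e+00 -1.96284749e-05
  1.64157006e+00 -7.94409483e-02] [-0.57193858  0.1706517  -0.88232767] 0.0002805023079490855
```

View pics/w1.png

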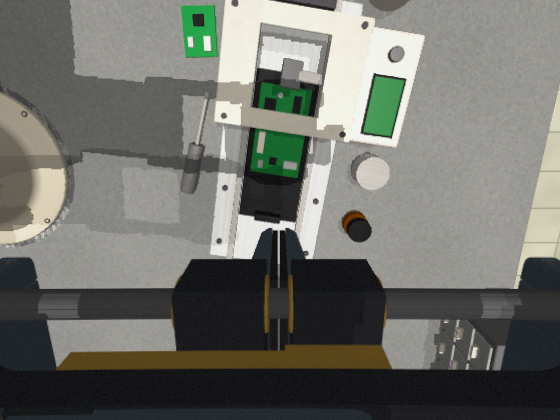

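The wrist view shows the tab at about (268,216), the paddle at about (292,72) and the track tilted by about 8.6°. All three guard fits agree within 2 mm. I'll refine the tab position, then approach and push while watching the force.

```bash
cat >> h.py <<'E'
yaw=np.deg2rad(-8.65); O=np.array([.516,.1438])
ex=np.array([np.cos(yaw),np.sin(yaw)]);ey=np.array([-ex[1],ex[0]])
def W(x,y,z): return [*(O+x*ex+y*ey),z]
def Tt(P): 
    d=P[...,:2]-O; return np.stack([d@ex,d@ey,P[...,2]],-1)
Q=R.from_matrix(np.array([[*ey,0],[*ex,0],[0,0,-1]]).T).as_quat()
def F():
    f=np.array(arm.observe()["contact_force"]); return np.array([f[:2]@ex,f[:2]@ey,f[2]])
E
python3 - <<'E'
from h import *
for f in("w1","scene0","side0"):
    P=Tt(np.load(f+".npy"))
    m=(P[...,2]>.034)&(P[...,2]<.05)&(abs(P[...,0])<.04)&(P[...,1]>-.29)&(P[...,1]<-.15)
    print(f,m.sum(),np.nanpercentile(P[m],[2,50,98],axis=0).round(4).tolist() if m.any() else 0)
    # window inner edges: guard top
    g=abs(P[...,2]-.116)<.005
    for ax,lim in((0,abs(P[...,1])<.03),(1,abs(P[...,0])<.03)):
        v=P[g&lim][:,ax];v=v[abs(v)<.1];print(' win',ax,v[v<-.03].min().round(4),v[v<-.03].max().round(4),v[v>.03].min().round(4),v[v>.03].max().round(4))
    # rails & carrier sides
    m=(P[...,2]>.093)&(P[...,2]<.108)&(abs(P[...,0])<.03)&(abs(P[...,1])<.04)
    print(' paddle',np.nanpercentile(P[m],[2,50,98],axis=0).round(4).tolist())
E
```

```text
w1 201 [[-0.021, -0.231, 0.0352], [-0.0003, -0.2243, 0.0414], [0.0205, -0.2195, 0.0438]]
 win 0 -0.0912 -0.045 0.0442 0.0915
 win 1 -0.0759 -0.0509 0.0488 0.075
 paddle [[-0.0108, -0.0171, 0.0933], [0.0032, -0.0, 0.0981], [0.0219, 0.0165, 0.1021]]
scene0 70 [[-0.02, -0.2295, 0.0356], [0.004, -0.2235, 0.043], [0.0223, -0.2184, 0.0458]]
 win 0 -0.0917 -0.0439 0.0411 0.0937
 win 1 -0.0749 -0.0497 0.0503 0.0755
 paddle [[-0.0108, -0.017, 0.0948], [0.0033, 0.0008, 0.0999], [0.0165, 0.0178, 0.1039]]
side0 82 [[-0.0252, -0.2293, 0.0343], [-0.0053, -0.2193, 0.0392], [0.0159, -0.2157, 0.0425]]
 win 0 -0.0936 -0.0476 0.041 0.0903
 win 1 -0.0744 -0.0457 0.0507 0.0778
 paddle [[-0.0131, -0.0135, 0.0933], [-0.0012, 0.0047, 0.0973], [0.0153, 0.0191, 0.1026]]
```

The frame checks out: window edges at ±45 and ±50 mm, and the tab's rear face at y = -230 mm. Pushing now.

```bash
python3 - <<'E'
from h import *
arm.move_to(W(0,-.275,.20),Q)
arm.movel(W(0,-.275,.037),feed=.12)
f0=F();print("f0",f0.round(2))
arm.movel(W(0,-.250,.037),feed=.06)
y=-.250
arm.movel(W(0,-.175,.037),feed=.04);y=-.175;print(y,(F()-f0).round(2))
while y<-.146:
    y+=.002 if y<-.162 else .001
    arm.movel(W(0,y,.037),feed=.03)
    f=F()-f0;t=Tt(np.array(arm.observe()["tcp_pos"]));print(round(y,4),t.round(4),f.round(2))
    if f[1]<-15:break
print(arm.observe()["t"])
p,d,c,C=cap("wrist");cv2.imwrite("pics/w2.png",p[...,::-1])
E
```

```text
f0 [-0.24 -0.27 -0.09]
-0.175 [-0.15  0.47 -0.22]
-0.173 [ 0.     -0.1729  0.037 ] [ 0.9  -0.86  0.56]
-0.171 [-0.     -0.1708  0.037 ] [-0.25  0.59 -0.21]
-0.169 [-0.     -0.1689  0.037 ] [ 0.3   0.36 -0.63]
-0.167 [-0.     -0.1669  0.037 ] [0.44 0.27 0.35]
-0.165 [-0.     -0.1649  0.037 ] [ 0.37 -0.    0.19]
-0.163 [ 0.     -0.1629  0.037 ] [-0.39  0.31 -1.04]
-0.161 [-0.     -0.1608  0.037 ] [ 0.44  0.51 -0.28]
-0.16 [ 0.     -0.1599  0.037 ] [ 1.27  0.3  -0.22]
-0.159 [-0.     -0.1589  0.037 ] [ 0.92 -0.99  0.25]
-0.158 [-0.     -0.1579  0.037 ] [0.33 0.25 0.02]
-0.157 [-0.    -0.157  0.037] [ 0.26 -1.63  0.83]
-0.156 [-0.0002 -0.1568  0.037 ] [ -1.62 -14.35   1.9 ]
-0.155 [-0.0003 -0.1567  0.037 ] [ -1.41 -26.47   4.19]
13.9917
```

The force rose sharply at y = -156.7 mm. That puts the tab face at -140.7 mm, so the carrier is home. Backing off, checking with the side camera, then pressing the lever.

```bash
python3 - <<'E'
from h import *
arm.movel(W(0,-.185,.037),feed=.08)
arm.movel(W(0,-.185,.24),feed=.2)
p,d,c,C=cap("wrist");P=Tt(cloud(d,c,C));cv2.imwrite("pics/w3.png",p[...,::-1])
m=(P[...,2]>.034)&(P[...,2]<.05)&(abs(P[...,0])<.04)&(P[...,1]>-.2)&(P[...,1]<-.11)
print(m.sum(),np.nanpercentile(P[m],[2,50,98],axis=0).round(4).tolist() if m.any() else 0)
arm.movel(W(0,0,.24),feed=.15)
arm.movel(W(0,0,.13),feed=.12)
f0=F();print(f0.round(2))
z=.13
while z>.093:
    z-=.003 if z>.102 else .001
    arm.movel(W(0,0,z),feed=.04)
    f=F()-f0;s=arm.observe();print(round(z,4),Tt(np.array(s["tcp_pos"])).round(4),f.round(2))
    if f[2]>32 or abs(f[:2]).max()>15:break
print(s["t"])
E
```

```text
500 [[-0.0219, -0.1401, 0.0396], [-0.0013, -0.1343, 0.0417], [0.0196, -0.1289, 0.0434]]
[ 0.59 -0.1   0.29]
0.127 [1.000e-04 0.000e+00 1.272e-01] [-0.93  0.4  -1.41]
0.124 [-1.000e-04 -0.000e+00  1.238e-01] [-1.18  0.17 -0.26]
0.121 [-1.000e-04 -0.000e+00  1.208e-01] [-0.69  0.06 -1.17]
0.118 [0.     0.     0.1179] [-0.38 -0.19 -0.06]
0.115 [-1.000e-04 -0.000e+00  1.149e-01] [-0.59  0.27 -0.29]
0.112 [-0.     -0.      0.1119] [0.31 0.28 0.05]
0.109 [ 0.     -0.      0.1089] [-1.36 -0.08 -0.78]
0.106 [ 0.     -0.      0.1059] [-0.7   0.08 -0.17]
0.103 [ 0.     -0.      0.1029] [-0.43 -0.1  -0.43]
0.1 [-0.     -0.      0.0999] [-0.78  0.23 -0.16]
0.099 [-0.    -0.     0.099] [-0.42 -0.17  0.98]
0.098 [-0.    -0.     0.098] [-1.09  0.12  1.65]
0.097 [-0.0001  0.      0.0971] [-2.54 -0.56  5.9 ]
0.096 [0.     0.     0.0968] [-7.04 -2.01 22.87]
0.095 [0.     0.     0.0966] [-12.32  -3.63  39.56]
21.9833
```

View pics/w3.png

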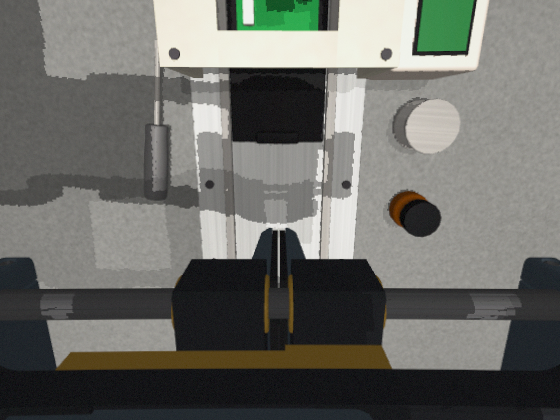

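The wrist view shows the tab's rear edge at about (277,140), which measures y = -140 mm, so the carrier is home. The lever bottomed out with the tip at z = 77.6 mm. Retracting and checking.

```bash
python3 - <<'E'
from h import *
arm.movel(W(0,0,.24),feed=.12)
arm.movel(W(0,-.16,.36),feed=.2)
p,d,c,C=cap("wrist");P=Tt(cloud(d,c,C));cv2.imwrite("pics/w4.png",p[...,::-1])
m=(P[...,2]>.066)&(P[...,2]<.108)&(abs(P[...,0])<.012)&(abs(P[...,1])<.016)
print('paddle',m.sum(),np.nanpercentile(P[m],[2,50,98],axis=0).round(4).tolist())
m=(P[...,2]>.034)&(P[...,2]<.05)&(abs(P[...,0])<.04)&(P[...,1]>-.2)&(P[...,1]<-.11)
print('tab',m.sum(),np.nanpercentile(P[m],[2,50,98],axis=0).round(4).tolist())
p2,d,c,C=cap("side");cv2.imwrite("pics/s4.png",p2[...,::-1]);P=Tt(cloud(d,c,C))
m=(P[...,2]>.066)&(P[...,2]<.108)&(abs(P[...,0])<.012)&(abs(P[...,1])<.016)
print('paddle side',m.sum(),np.nanpercentile(P[m],[2,50,98],axis=0).round(4).tolist())
print(arm.observe()["t"])
E
```

```text
paddle 623 [[-0.0119, -0.0156, 0.0761], [-0.0002, 0.0004, 0.0779], [0.0116, 0.015, 0.0797]]
tab 280 [[-0.0226, -0.14, 0.0391], [-0.0016, -0.1343, 0.0416], [0.0201, -0.1289, 0.0436]]
paddle side 119 [[-0.0113, -0.0138, 0.0748], [-0.0005, 0.0007, 0.0777], [0.0105, 0.0155, 0.0806]]
24.5917
```

View pics/w4.png

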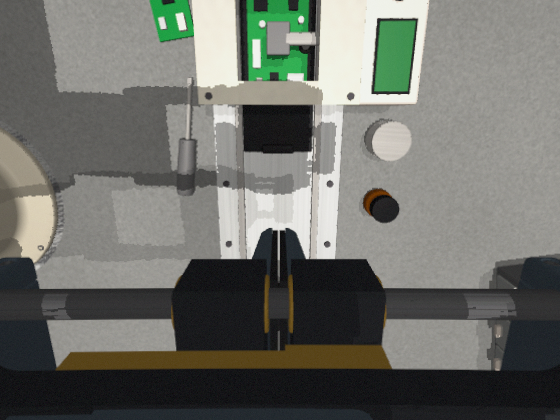

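The paddle at about (277,40) is level at 77.9 mm, the tab at about (279,150) is at y = -140 mm, and the arm is clear.

```bash
python3 -c "
from cell import arm
print(arm.hand_in())"
```

```text
the job is handed in; nothing more can be done
None
```

The job is handed in: the carrier is home against the stop (rear face at y = -140 mm), the lever was then pressed fully down (paddle level at 78 mm), and the arm is clear of everything at about 25 s.

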